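Centre the pear on the portion scale

ROBOT

A 7-joint arm with a two-finger parallel gripper is mounted at the origin on the work surface. World frame = base frame: x ahead of the robot, y to its left, z up, the work surface at z = 0. Lengths are in m, angles in rad, forces in N, time in s.
With the tool pointing down it reaches from about 0.35 to 0.9 m from the base axis. Payload 19.9 kg.
Tool frame: the origin (TCP) lies between the finger pads; the fingertips stand 11 mm ahead of it and the grasp point (between the pads) lies 8 mm behind it; y points along the fingers, z is the direction in which the jaws open and shut, and the axes are right-handed (so a half turn about y gives the same grasp; the last joint's range is limited). The gripper opens to 85 mm and grips with 20 to 120 N. Pads are 22 mm wide; open, the fingers measure 114 mm over their backs; the gripper's body (76 mm by 85 mm) begins 54 mm behind the grasp point. The pads swing forward as they close: fully open they stand 13 mm farther back than shut.
Start: joints at [1.276, 0.417, -0.01, 1.614, 0.005, 1.111, -0.053], TCP at [0.156, -0.605, 0.242] pointing down, gripper open.
Joint ranges: [-2.81, 2.81], [-0.39, 2.02], [-1.27, 1.25], [0.06, 2.57], [-1.19, 4.33], [0.19, 2], [-2.82, 2.82]. Speed limits (rad/s): [1.89, 1.89, 2.39, 2.39, 3.01, 3.01, 3.01].

INTERFACE

Orientations are given as a rotation vector (axis times angle).
In Python, from bench import bot gives the robot as it stands.
- The arm moves only by the tool arm_command, never from a script. Its argument "commands" is text: rows parted by semicolons, each of 4 numbers parted by spaces: the shift along the tool's x, y, z in m, then the turn about the tool's y in degrees. A call has 1 to 20 rows; each row is the pose to reach, as a shift and turn from the pose commanded when the call began, along the tool's axes at that moment; what a row does not reach only later rows make up. A row lasts 1/8 s, in which the tool goes at most 62.5 mm and 10.7 degrees, less where a joint would pass 70% of its speed; a pose out of reach is approached as far as the arm can. A call with a gripper value outside its range is refused whole. "hand" is the opening in per cent of the stroke, from 0 (shut) to 100 (fully open), set as the call begins (left out, the last holds). The fingers move at their own pace and stop on an object; the grip force is fixed at half the most. Time passes only in rows, so rows that repeat a pose let the fingers close. It gives the time, the measured TCP pose, the force and the opening at its end, in the units of the state.
- bot.get_obs(): the state, without advancing time (a new reading comes with each control period).
- bot.snapshot(name): name is "side" or "top"; returns a dict with "image" (420x560x3 uint8, red, green, blue), "vfov" (degrees; the focal length in pixels is half the picture's height over the tangent of half this angle, whatever the lens; pixels are square), "cx", "cy" (the principal point, pixels), "extrinsics" (4x4, takes a point from camera to world coordinates). Camera axes: x right, y up, looking along -z (the intrinsics and any distortion apply to the point x, -y, -z); pixel columns grow to the right and rows downward; lengths in m; the calibration is good to about 2 mm. A picture is of the moment at which its call begins. There is no depth.
- bot.sign_off(): hands the job in, once; it reports no verdict.
The state is a dict: "time": time; "qpos": joint angles; "qd": joint speeds; "joint_efforts": joint torques, N m; "eef_pos": TCP position; "eef_rot": TCP orientation; "wrist_force": force on the tool from outside, world axes, zero at the start; "torque": the same for the moment, N m; "width": opening from 0.0 (shut) to 1.0 (fully open).
Only numpy, scipy, OpenCV 4.12 (cv2) and the standard library are available. Lean on these libraries where they do the work, as an engineer would, in place of code of your own. Each camera call takes 0.05 s, during which the arm holds its last target. There are 200 camera calls.

TASK

The small pear on the kitchen scale stands off-centre, so the scale cannot weigh it properly. With light taps or gentle pushes of the fingertips, slide it across until it stands upright over the middle of the round pan, to within about 1 cm; do not pinch, lift or topple it or let it come off the pan. Leave the tub, the shaker and the ramekin where they are, and finish clear of everything.

Things in the scene. Friction and masses are not known exactly. Their poses are not given: they have to be found in the camera images.
- pear_middle (a point): Yellow-green rigid pear, about 0.16 kg, on a flat bottom only 40 mm across: pushed high or hit hard it wobbles and topples; pushed slowly with the tips below its widest part it slides (about 1 N). Widest, 64 mm, at 24 mm above its bottom; 44 mm wide at 50 mm; flesh to 73 mm, stem to 84 mm. This point: on its axis, 24 mm above the bottom. z axis: up along the pear.
- pan_centre (a point): Centre of the upper face of the scale's round aluminium pan, 130 mm across, level, rimless, fixed; its upper face is 62 mm above the work surface. Marked with a red dot in the middle and a red ring 80 to 92 mm across, concentric with the pan. z axis up.
- scale: Housing of the digital scale, white, 200 x 170 mm and 50 mm high, fixed; origin at the centre of its underside. Its x axis runs along the 200 mm side; the black display lies at its -x end. The pan's centre lies 20 mm from the housing's centre towards its +x.
- tub: Bystander, loose: square clear meal tub with blue lid, 122 x 122 mm over the lid, 82 mm high; origin at the centre of its underside. Leave alone.
- shaker: Bystander, loose: round steel shaker, 48 mm across and 95 mm high; origin at the centre of its underside. Leave alone.
- ramekin: Bystander, loose: small white bowl, 84 mm across and 45 mm high; origin at the centre of its underside. Leave alone.
Not all that is in view belongs to the job. Leave any blue or red look-alike of the part that bears pear_middle alone.

How it is judged:
By the outcome, as a careful person would: the job done as asked, in the order asked, and still so for the second after the job is handed in, with the robot touching nothing.
It also fails if it takes over 40 s, if anything falls off the work surface, if the arm or the gripper's body presses on something with over 40 N, if the wrist force passes 120 N, or if a joint passes its speed limit or range.

## Working session

There is one attempt and no reset: what is moved stays moved. The work goes in short steps, Python scripts to look and compute and a tool call to move; the robot and the scene stay as the last step left them, time stands still between calls to the robot, and variables do not carry over. Pictures are saved under pics/ and viewed, about 8 in all and at most 12, crops included, and the job is handed in when it is done.

Besides the shell and the picture viewer there is one more tool, called after "Emit:" by a JSON object that holds its "fn" and its "kwargs", one argument or row to a line. arm_command: Moves the arm, as the interface text tells. Its arguments: {"type":"object","properties":{"commands":{"type":"string"},"hand":{"type":"number"}},"required":["commands"]}

```bash
mkdir -p pics
cat > h.py <<'E'
from bench import bot
import numpy as np, cv2
def snap(n,f=None):
    s=bot.snapshot(n)
    if f: cv2.imwrite(f'pics/{f}.png',s['image'][:,:,::-1])
    return s
def par(s):
    H=s['image'].shape[0]; return H/2/np.tan(np.radians(s['vfov'])/2),s['cx'],s['cy'],np.array(s['extrinsics'])
def proj(s,p):
    f,cx,cy,E=par(s); q=np.linalg.inv(E)@np.append(p,1); return np.array([cx+f*q[0]/-q[2],cy-f*q[1]/-q[2]])
def onz(s,u,v,z):
    f,cx,cy,E=par(s); d=E[:3,:3]@np.array([(u-cx)/f,-(v-cy)/f,-1]); o=E[:3,3]; return o+d*(z-o[2])/d[2]
E
python3 - <<'E'
from h import *
a=snap('top','t0');b=snap('side','s0')
for s in(a,b):print({k:(np.round(v,3).tolist() if k!='image' else 0) for k,v in s.items()})
o=bot.get_obs();print({k:np.round(v,3).tolist() for k,v in o.items()})
E
```

```text
{'image': 0, 'vfov': 57.824, 'cx': 274.763, 'cy': 212.525, 'extrinsics': [[0.011, 0.993, -0.122, 0.48], [-1.0, 0.009, -0.017, 0.055], [-0.015, 0.122, 0.992, 0.908], [0.0, 0.0, 0.0, 1.0]]}
{'image': 0, 'vfov': 50.958, 'cx': 280.137, 'cy': 220.41, 'extrinsics': [[-0.947, 0.234, -0.219, 0.348], [-0.32, -0.665, 0.675, 0.705], [0.012, 0.71, 0.704, 0.784], [0.0, 0.0, 0.0, 1.0]]}
{'time': 0.1, 'qpos': [1.276, 0.418, -0.01, 1.614, 0.005, 1.111, -0.053], 'qd': [-0.0, 0.0, -0.001, -0.001, 0.001, 0.001, 0.001], 'joint_efforts': [0.001, -86.582, 0.68, -43.563, 0.019, 0.005, -0.0], 'eef_pos': [0.156, -0.605, 0.242], 'eef_rot': [-0.265, 2.088, -2.086], 'wrist_force': [-0.012, 0.282, 0.752], 'torque': [0.081, 0.019, -0.009], 'width': 1.002}
```

View pics/t0.png

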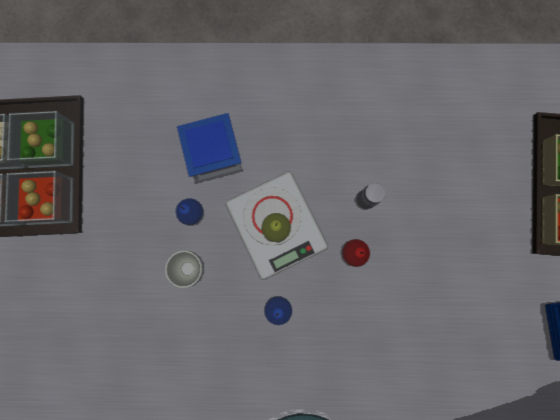

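View pics/s0.png

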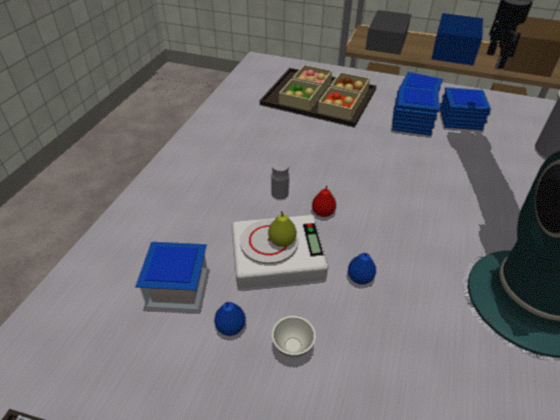

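The top view shows the ring centred near (272,216), with the pear at about (276,228), towards the display. The shaker is at (372,195), a red look-alike at (355,253) and a blue one at (278,310). In the side view the pear stands upright at (282,231).

```bash
cat >> h.py <<'E'
from scipy.optimize import least_squares
def ring(s,box):
    h=s['image'].astype(int);r,g,b=h[...,0],h[...,1],h[...,2]
    m=(r>90)&(g<0.55*r)&(b<0.55*r);v,u=np.nonzero(m);k=(u>box[0])&(u<box[1])&(v>box[2])&(v<box[3])
    P=np.array([onz(s,a,c,.062)[:2] for a,c in zip(u[k],v[k])])
    w=least_squares(lambda c:np.hypot(*(P-c[:2]).T)-c[2],[*P.mean(0),.043],loss='soft_l1',f_scale=.002)
    return w.x,len(P)
PR=[(0,20),(10,28),(24,32),(38,29),(50,22),(62,16),(70,10),(73,3),(84,2)]
def pmask(s):
    h=cv2.cvtColor(s['image'],cv2.COLOR_RGB2HSV);m=cv2.inRange(h,(22,110,30),(42,255,255))
    return m
def pear(s,c0,ret=False):
    m=pmask(s);u0=proj(s,[*c0,.09]);M=np.zeros_like(m);x,y=u0.astype(int);M[y-45:y+45,x-45:x+45]=m[y-45:y+45,x-45:x+45]
    n,l,st,ce=cv2.connectedComponentsWithStats(M);k=1+np.argmax(st[1:,4]);return ce[k],st[k]
def model(s,c):
    t=np.linspace(0,2*np.pi,40);pts=np.array([proj(s,[c[0]+r*1e-3*np.cos(a),c[1]+r*1e-3*np.sin(a),.062+z*1e-3]) for z,r in PR[:-2] for a in t])
    hu=cv2.convexHull(pts.astype(np.float32));mo=cv2.moments(hu);x=hu[:,0]
    return np.array([mo['m10']/mo['m00'],mo['m01']/mo['m00']]),mo['m00'],x.min(0),x.max(0)
def fitpear(ss,c0):
    ob=[pear(s,c0) for s in ss];out=[]
    for S,O in [([s],[o]) for s,o in zip(ss,ob)]+[(ss,ob)]:
        w=least_squares(lambda c:np.concatenate([model(s,c)[0]-o[0] for s,o in zip(S,O)]),c0);out.append(w.x)
    for s,o in zip(ss,ob):
        a=model(s,out[-1]);print('obs',o[0].round(1),o[1],'model',a[0].round(1),round(a[1]),a[2].round(),(a[3]-a[2]).round())
    return out
E
python3 - <<'E'
from h import *
a=snap('top');b=snap('side')
print(ring(a,(245,300,190,245)),ring(b,(240,300,220,262)))
p=onz(a,276,228,.09)[:2];print(p)
print(fitpear([a,b],p))
for n,u,v,z in[('shaker',375,192,.095),('red',356,252,.03),('blue',278,311,.03),('blue2',189,211,.03),('ramek',184,269,.045),('tub',209,144,.082),('disp',292,257,.05)]:print(n,onz(a,u,v,z).round(3))
for q in[(228,208),(291,173),(327,245),(264,278)]:print('hous',onz(a,*q,.05).round(3))
from scipy.spatial.transform import Rotation as R
print(R.from_rotvec(bot.get_obs()['eef_rot']).as_matrix().round(3))
E
```

```text
(array([0.57696492, 0.07510852, 0.04295149]), 150) (array([0.57729229, 0.07870504, 0.04276483]), 124)
[0.54686756 0.06515601]
obs [275.8 226.8] [263 215  27  25 482] model [275.1 226.9] 678 [260. 212.] [29. 29.]
obs [281.9 231. ] [269 214  27  33 629] model [282.1 229.9] 693 [267. 213.] [29. 32.]
[array([0.5500527 , 0.06559998]), array([0.54919219, 0.0704437 ]), array([0.5498123 , 0.06721117])]
shaker [ 0.627 -0.148  0.095]
red [ 0.498 -0.118  0.03 ]
blue [0.364 0.059 0.03 ]
blue2 [0.59 0.27 0.03]
ramek [0.456 0.272 0.045]
tub [0.735 0.218 0.082]
disp [0.485 0.029 0.05 ]
hous [0.595 0.176 0.05 ]
hous [0.677 0.033 0.05 ]
hous [ 0.513 -0.049  0.05 ]
hous [0.438 0.091 0.05 ]
[[-0.968 -0.     0.25 ]
 [-0.25   0.001 -0.968]
 [ 0.    -1.    -0.001]]
```

Emit:
{"fn": "arm_command", "kwargs": {
  "commands": "-0.02 0 -0.023 0; -0.059 0 -0.068 -1; -0.097 0 -0.112 -2; -0.136 0 -0.157 -3; -0.175 0 -0.202 -3.5; -0.214 0 -0.246 -3.5; -0.253 0 -0.291 -3.5; -0.292 0 -0.336 -3.5; -0.330 0 -0.381 -3.5; -0.369 0 -0.425 -3.5; -0.408 0 -0.470 -3.5; -0.440 0 -0.507 -3.5; -0.463 0 -0.533 -3.5; -0.475 0 -0.5475 -3.5; -0.475 0 -0.5475 -3.5; -0.475 0 -0.5475 -3.5; -0.475 0 -0.5475 -3.5",
  "hand": 28
}}

```text
time: 2.33
eef_pos: [0.4791, 0.0429, 0.2423]
eef_rot: [-0.324, 2.052, -2.053]
wrist_force: [0.6, -0.8, 0.4]
width: 0.283
```

Emit:
{"fn": "arm_command", "kwargs": {
  "commands": "0 0.03 0 0; 0 0.06 0 0; 0 0.09 0 0; 0 0.12 0 0; 0 0.14 0 0; 0 0.145 0 0; 0 0.145 0 0; 0 0.145 0 0"
}}

```text
time: 3.32
eef_pos: [0.4797, 0.0437, 0.0981]
eef_rot: [-0.323, 2.051, -2.052]
wrist_force: [0.1, 0.9, -1.1]
width: 0.276
```

Run:
```python
from h import *
b=snap('side');a=snap('top')
i=np.hstack([cv2.resize(b['image'][150:300,190:390],None,fx=2,fy=2),cv2.resize(a['image'][130:280,190:390],None,fx=2,fy=2)])
cv2.imwrite('pics/m1.png',i[:,:,::-1]);p=(.55,.067)
try: print(fitpear([b],p))
except Exception as e: print(e)
T=bot.get_obs()['eef_pos'];print(T,[proj(b,T-[0,0,k]) for k in(0,.011,.024)])
```

```text
obs [281.8 230.9] [269 214  27  32 628] model [281.8 230.9] 696 [267. 214.] [29. 32.]
[array([0.54929841, 0.07031379]), array([0.54929841, 0.07031379])]
[0.47966995 0.04369089 0.09798695] [array([316.12448994, 227.74128792]), array([315.77318099, 231.24289632]), array([315.36519388, 235.30943391])]
```

View pics/m1.png

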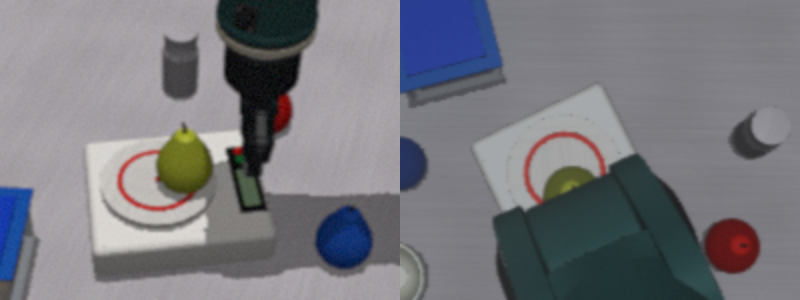

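Tips read about 11 mm below the TCP. I lower by 9 mm, then push along -x of the tool, slowly.

Emit:
{"fn": "arm_command", "kwargs": {
  "commands": "0 0.005 0 0; 0 0.009 0 0; -0.008 0.009 0 0; -0.016 0.009 0 0; -0.022 0.009 0 0; -0.025 0.009 0 0; -0.027 0.009 0 0; -0.029 0.009 0 0; -0.031 0.009 0 0; -0.033 0.009 0 0; -0.035 0.009 0 0; -0.037 0.009 0 0; -0.039 0.009 0 0; -0.041 0.009 0 0; -0.043 0.009 0 0; -0.045 0.009 0 0; -0.047 0.009 0 0; -0.048 0.009 0 0; -0.048 0.009 0 0; -0.048 0.009 0 0"
}}

```text
time: 5.92
eef_pos: [0.5249, 0.0586, 0.0883]
eef_rot: [-0.325, 2.052, -2.052]
wrist_force: [-0.6, -0.0, -0.4]
width: 0.283
```

Run:
```python
from h import *
b=snap('side');print(fitpear([b],(.56,.072)),ring(b,(235,300,215,265)),bot.get_obs()['eef_pos'])
cv2.imwrite('pics/m2.png',cv2.resize(b['image'][150:300,190:390],None,fx=3,fy=3)[:,:,::-1])
```

```text
obs [275.3 230.9] [262 215  28  31 627] model [275.3 230.9] 697 [261. 214.] [29. 32.]
[array([0.5626218 , 0.07499585]), array([0.5626218 , 0.07499585])] (array([0.5771944 , 0.07872853, 0.04279418]), 125) [0.52497606 0.0586017  0.08830191]
```

View pics/m2.png

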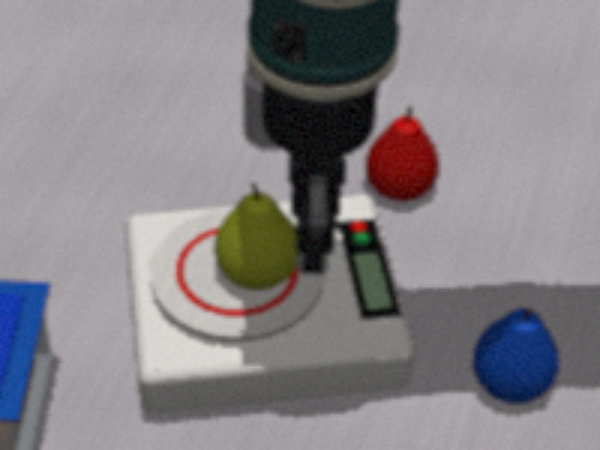

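The pear is upright at crop (258,245), the fingers touch its +x-display side, and it has moved 14 mm as intended. About 15 mm remains.

Emit:
{"fn": "arm_command", "kwargs": {
  "commands": "-0.001 0 0 0; -0.0025 0 0 0; -0.004 0 0 0; -0.0055 0 0 0; -0.007 0 0 0; -0.0085 0 0 0; -0.010 0 0 0; -0.0115 0 0 0; -0.013 0 0 0; -0.014 0 0 0; -0.0145 0 0 0; -0.0145 0 0 0; -0.0145 0 0 0; -0.0145 0 0 0"
}}

```text
time: 7.72
eef_pos: [0.5388, 0.0631, 0.0883]
eef_rot: [-0.325, 2.052, -2.052]
wrist_force: [-0.8, -0.8, 0.6]
width: 0.276
```

Run:
```python
from h import *
b=snap('side');print(fitpear([b],(.575,.078)),ring(b,(235,300,215,265)),bot.get_obs()['eef_pos'])
```

```text
obs [268.6 230.9] [255 214  28  32 626] model [268.6 230.9] 697 [254. 214.] [29. 32.]
[array([0.5764478 , 0.07978122]), array([0.5764478 , 0.07978122])] (array([0.57709975, 0.07857097, 0.04292184]), 112) [0.53875149 0.06306379 0.08831509]
```

Within about 1.5 mm. I back off slowly, rise, and move away so both cameras see it.

Emit:
{"fn": "arm_command", "kwargs": {
  "commands": "0.002 0 0 0; 0.006 0 0 0; 0.014 0 0 0; 0.028 0 0 0; 0.045 0 0 0; 0.06 -0.01 0 0; 0.06 -0.04 0 0; 0.06 -0.09 0 0; 0.06 -0.14 0 0; 0.06 -0.18 0.03 0; 0.06 -0.2 0.08 0; 0.06 -0.2 0.13 0; 0.06 -0.2 0.18 0; 0.06 -0.2 0.22 0; 0.06 -0.2 0.25 0; 0.06 -0.2 0.26 0; 0.06 -0.2 0.26 0; 0.06 -0.2 0.26 0"
}}

```text
time: 10.02
eef_pos: [0.5617, -0.2014, 0.2884]
eef_rot: [-0.326, 2.051, -2.051]
wrist_force: [1.6, 0.6, 0.0]
width: 0.28
```

Run:
```python
from h import *
b=snap('side');a=snap('top')
i=np.hstack([b['image'][100:350,130:410],a['image'][90:340,150:430]])
cv2.imwrite('pics/m3.png',cv2.resize(i,None,fx=1.4,fy=1.4)[:,:,::-1])
print(ring(b,(235,300,215,265)),ring(a,(245,300,190,245)));print(fitpear([a,b],(.576,.078)))
```

```text
(array([0.57717875, 0.07871676, 0.04280439]), 135) (array([0.57699004, 0.07515609, 0.04296212]), 214)
obs [271.8 213.6] [260 202  25  24 454] model [271.1 213.9] 670 [256. 199.] [29. 29.]
obs [268.6 230.7] [255 214  28  32 630] model [268.5 229.6] 694 [254. 213.] [29. 32.]
[array([0.57871521, 0.07479862]), array([0.57686942, 0.07908191]), array([0.57806092, 0.07625382])]
```

View pics/m3.png

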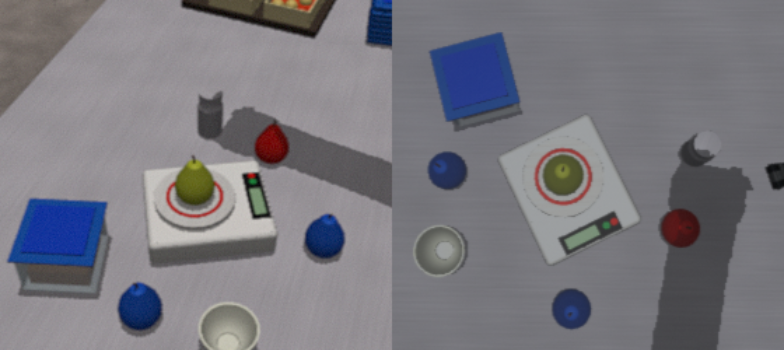

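```bash
python3 -c "
from bench import bot
bot.sign_off()"
```

```text
the job is handed in; nothing more can be done
```

The pear now stands upright over the middle of the pan, and the job is handed in. I pushed it about 28 mm with two slightly opened fingertips, slowly and without pinching or lifting, then backed off and moved clear.

- **Centring:** in the last pictures its axis was about 2 mm from the ring's centre in the top view and under 1 mm in the side view. The two cameras differ by about 4 mm in y for both pan and pear, which cancels out when comparing one with the other.
- **Pear outline:** its coloured area came out smaller than my shape model, mostly in the top view (454 against 670 pixels). The same gap was there before the push, so I put it down to shading.
- **Other objects:** the tub, shaker, ramekin and look-alikes looked unmoved in the pictures; I did not measure them again.
- **Limits:** the arm finished at about 10 s, and wrist force readings between moves stayed below 2 N.

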